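# Charge the hand-pumped air reservoir

### The arm

A 6-joint arm with a two-finger parallel gripper is mounted at the origin on the work surface. World frame = base frame: x ahead of the robot, y to its left, z up, the work surface at z = 0. Lengths are in mm, angles in rad, forces in N, time in s.
With the tool pointing down it reaches from about 275 to 1000 mm from the base axis. Payload 8.4 kg.
Tool frame: the origin (TCP) lies at the very end of the fingers, on their centre line; the grasp point (between the pads) lies 19 mm behind it; z points along the fingers, x is the direction in which the jaws open and shut, and the axes are right-handed (so a half turn about z gives the same grasp; the last joint's range is limited). The gripper opens to 85 mm and grips with 20 to 120 N. Pads are 22 mm wide; open, the fingers measure 114 mm over their backs; the gripper's body (76 mm by 85 mm) begins 54 mm behind the grasp point. The pads swing forward as they close: fully open they stand 13 mm farther back than shut.
Start: joints at [1.173, 0.353, 1.633, -0, 1.155, -0.002], TCP at [240.965, 576.683, 231.281] pointing down, gripper open.
Joint ranges: [-2.63, 2.63], [-0.92, 2.1], [0.06, 2.66], [-1.3, 4.44], [0, 2.69], [-3.02, 3.02]. Speed limits (rad/s): [2.22, 2.22, 2.79, 3.14, 3.14, 3.14].

### API

Orientations are given as [roll, pitch, yaw] about the fixed x, y, z axes, in that order (R = Rz(yaw) Ry(pitch) Rx(roll)).
In Python, from rig import r gives the robot as it stands.
- The arm moves only by the tool arm_command, never from a script. Its argument "targets" is a list of rows, each a list of 6 numbers: the shift along the tool's x, y, z in m, then the turn, a rotation vector about the tool's x, y, z in rad. A call has 1 to 20 rows; each row shifts and turns the commanded pose from where the row before left it, along the tool's axes as they then stand; what a row does not reach is not made up. A row lasts 1/12 s, in which the tool goes at most 41.7 mm and 7.16 degrees, less where a joint would pass 70% of its speed; a pose out of reach is approached as far as the arm can. A call is refused whole if a number of a shift passes 0.0417 or a number of a turn 0.125, either way. A call with a gripper value outside its range is refused whole. "fingers" is the finger opening in m, from 0 to 0.0854, set as the call begins (left out, the last holds). The fingers move at their own pace and stop on an object; "squeeze" is the grip in N (left out, the last holds). Time passes only in rows, so rows that do not move let the fingers close. It gives the time, the measured TCP pose, the force and the opening at its end, in the units of the state.
- r.sense(): the state, without advancing time (a new reading comes with each control period).
- r.grab_frame(name): name is "side" or "top"; returns a dict with "image" (384x512x3 uint8, blue, green, red), "fx", "fy", "cx", "cy" (pixels), "xyz" and "orientation" of the camera in the world. Camera axes: x right, y down, z forward; pixel columns grow to the right and rows downward; lengths in mm; the calibration is good to about 2 mm. A picture is of the moment at which its call begins. There is no depth.
- r.sign_off(): hands the job in, once; it reports no verdict.
The state is a dict: "clock": time; "qpos": joint angles; "qvel": joint speeds; "joint_efforts": joint torques, N m; "eef_pos": TCP position; "tcp_rot": TCP orientation; "contact_force": force on the tool from outside, world axes, zero at the start; "wrist_torque": the same for the moment, N m; "opening": opening from 0.0 (shut) to 1.0 (fully open).
Only numpy, scipy, OpenCV 4.12 (cv2) and the standard library are available. Lean on these libraries where they do the work, as an engineer would, in place of code of your own. Each camera call takes 0.05 s, during which the arm holds its last target.

### The job

Charge the hand-pumped air reservoir on the model-maker's bench: with the fingertips, press its domed plunger all the way down and let it spring all the way back up, again and again, until the steel indicator pin beside it has popped fully out; then give it no further stroke, and leave the plunger released. Only push the plunger: do not touch the pin, and leave the mug, jar, scraper and foam offcut where they are.

Things in the scene. Friction and masses are not known exactly. Their poses are not given: they have to be found in the camera images.
- reservoir: grey block 104 x 186 mm, 86 mm high, bolted down on a dark plate 130 x 210 x 12 mm. Origin: centre of its underside; y runs along its length, from the plunger (at y = -52 mm, x = 0) to the indicator pin (y = +58 mm, x = 0), z up. Dark collar (40 mm across, top at z = 102 mm) round the plunger, black one (34 mm, top at 100 mm) round the pin. Brass cap and outlet are fixed and play no part.
- plunger_top (a point): centre of the top of the plunger's black domed palm knob, 50 mm across and 18 mm thick, flat for 28 mm across on top, on a 16 mm steel stem; it moves with the plunger. Released it stands 150 mm above the bench, fully pressed 129 mm.
- plunger (a joint): plunger travel, m: 0 = released (up), 0.021 = down on its hard stop. Its spring pushes up with 7 N at the top, 11 N at the bottom. A stroke counts only if the plunger goes down more than about 17 mm and then comes right back up; short strokes gain nothing. Press at up to about 50 mm/s: the stop is stiff. The pin moves while the plunger comes up, not while it goes down.
- pin_out (a joint): how far the pin has come out, m: 0 = uncharged, about 0.026 = fully out. It stays in at first and pops with the last two strokes: the last but one brings it not quite half out (about 0.011), the last to about 0.026. Three to five full strokes are needed, depending on the charge at the start, which cannot be seen; between strokes it stays put.
- pin_tip (a point): centre of the top of the steel indicator pin (a plain rod 15 mm across, upright): 3 mm above its black collar when joint pin_out is 0, 29 mm above it when fully out (129 mm above the bench)
- pin: the visible steel rod of the indicator pin, not to be touched; origin at the centre of its top, z up
- mug: white mug, 80 mm across, 92 mm high, loose; origin at the centre of its underside. Leave alone.
- jar: white jar with a steel lid, 68 mm across, 78 mm high, loose; origin at the centre of its underside. Leave alone.
- scraper: scraper with a wooden handle, 200 mm long, lying flat, loose; origin near its middle, x along its length. Leave alone.
- offcut: pale green foam offcut, 55 x 100 x 40 mm, loose; origin at the centre of its underside. Leave alone.

How it is judged (in metres and radians):
On the way, in this order (a step that is already met when the one before it is completed fails the run):
1. the plunger is pressed fully down (more than 18 mm of 21 mm) (value of joint plunger above 0.018 m), for 0.02 s.
2. the pin has popped fully out (more than 23 mm of 26 mm) (value of joint pin_out above 0.023 m), for 0.1 s.
At the end, for the whole second after the job is handed in: the pin is out by more than 23 mm of its 26 mm; the plunger is up again (pressed less than 4 mm); mug, jar, scraper and offcut are within 20 mm of where they were (value of joint pin_out above 0.023 m and value of joint plunger below 0.004 m and distance of each of mug, jar, scraper, offcut from where it was at the start of the episode below 0.02 m); the robot touches nothing.
It fails at once if a further stroke after the pin is out (plunger pressed more than 11 mm with the pin out more than 23 mm) (value of joint pin_out above 0.023 m and value of joint plunger above 0.011 m).
It fails at once if the robot pushes on the indicator pin (more than 1 N) (contact force between pin and the fingers above 1 N or contact force between pin and the arm above 1 N).
It fails at once if mug, jar, scraper or offcut is lifted or moved by more than 25 mm (distance of any of mug, jar, scraper, offcut from where it was at the start of the episode above 0.025 m).
It also fails if it takes over 51 s, if anything falls off the work surface, if the arm or the gripper's body presses on something with over 40 N, if the wrist force passes 120 N, or if a joint passes its speed limit or range.

## Working session

There is one attempt and no reset: what is moved stays moved. The work goes in short steps, Python scripts to look and compute and a tool call to move; the robot and the scene stay as the last step left them, time stands still between calls to the robot, and variables do not carry over. Pictures are saved under pics/ and viewed, and the job is handed in when it is done.

Besides the shell and the picture viewer there is one more tool, called after ">>>" as a command line: name --pt "numbers of a row" for each row, then --argument value for the rest. arm_command: Moves the arm, as the interface text tells. Its arguments: {"type":"object","properties":{"targets":{"type":"array"},"fingers":{"type":"number"},"squeeze":{"type":"number"}},"required":["targets"]}

```bash
mkdir -p pics; ls; python3 - <<'E'
from rig import r
import cv2
print(r.sense())
for n in("top","side"):
    f=r.grab_frame(n); cv2.imwrite(f"pics/{n}0.png",f["image"]); print({k:v for k,v in f.items() if k!="image"})
E
```

```text
pics
{'clock': 0.0, 'qpos': array([ 1.17258031e+00,  3.53662603e-01,  1.63413881e+00,  1.18011347e-06,
        1.15523429e+00, -2.38055523e-03]), 'qvel': array([ 1.58053008e-03, -2.56048295e-04,  1.16292141e-03,  1.91241601e-05,
       -2.34622971e-03, -1.52711994e-03]), 'joint_efforts': array([ 2.06804078e-03, -6.05237246e+01, -3.42077780e+01,  4.07385814e-04,
        9.13798925e-03, -2.49774388e-05]), 'eef_pos': array([240.78478567, 576.22337151, 230.55067173]), 'tcp_rot': array([-3.14158814e+00,  1.44304301e-03,  1.17496039e+00]), 'contact_force': array([ 0.78600791, -0.16381599, -0.5572459 ]), 'wrist_torque': array([-0.00325159, -0.01186948,  0.00533491]), 'opening': 1.000769471670314}
{'fx': 443.31396551492026, 'fy': 443.31396551492026, 'cx': 258.36609482457783, 'cy': 193.30285388530353, 'xyz': array([ 456.12988796,  105.56280592, 1122.27742331]), 'orientation': array([-3.02494142e+00,  9.11342937e-04, -1.59711240e+00])}
{'fx': 483.3212785167117, 'fy': 483.3212785167117, 'cx': 244.58684559662632, 'cy': 189.3093237633786, 'xyz': array([ 376.42427624, -613.34914852,  999.40735815]), 'orientation': array([-2.44409792, -0.00713883, -0.28157776])}
```

View pics/top0.png

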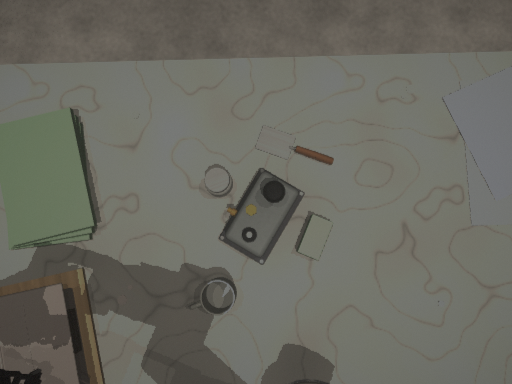

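View pics/side0.png

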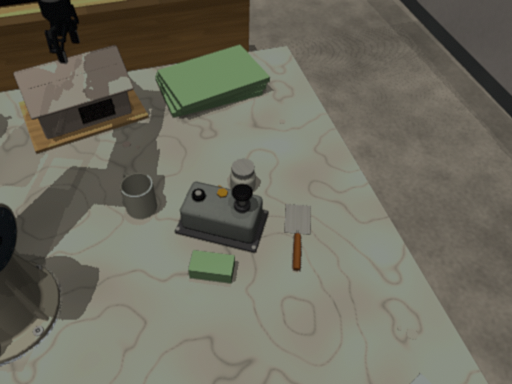

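The top view shows the knob near (274,191), the pin near (249,235), the mug at (218,295), the jar at (217,180), the offcut at (314,237) and the scraper at about (300,150). In the side view the knob is at (242,193) and the pin at (198,194). Next I'll measure these precisely.

```bash
cat > h.py <<'E'
import numpy as np, cv2
from scipy.spatial.transform import Rotation as R
def ray(f,u,v):
    d=np.array([(u-f["cx"])/f["fx"],(v-f["cy"])/f["fy"],1.]); d=R.from_euler("xyz",f["orientation"]).as_matrix()@d
    return np.array(f["xyz"]),d/np.linalg.norm(d)
def plane(f,u,v,z):
    o,d=ray(f,u,v); return o+d*(z-o[2])/d[2]
def proj(f,p):
    c=R.from_euler("xyz",f["orientation"]).as_matrix().T@(np.array(p)-f["xyz"])
    return f["fx"]*c[0]/c[2]+f["cx"],f["fy"]*c[1]/c[2]+f["cy"]
def tri(f,a,g,b):
    o1,d1=ray(f,*a);o2,d2=ray(g,*b)
    s=np.linalg.lstsq(np.c_[d1,-d2],o2-o1,rcond=None)[0]
    p,q=o1+d1*s[0],o2+d2*s[1]; return (p+q)/2,np.linalg.norm(p-q)
def crop(f,u0,v0,u1,v1,k,name):
    im=cv2.resize(f["image"][v0:v1,u0:u1],None,fx=k,fy=k,interpolation=cv2.INTER_CUBIC)
    im=cv2.convertScaleAbs(im,alpha=1.6); cv2.imwrite(name,im)
E
python3 - <<'E'
from rig import r
from h import *
T=r.grab_frame("top");S=r.grab_frame("side")
crop(T,205,155,335,265,6,"pics/tc.png");crop(S,170,165,275,255,7,"pics/sc.png")
for f,b,t in((T,(255,175,292,208),28),(S,(228,180,258,203),22)):
    im=f["image"][b[1]:b[3],b[0]:b[2]].max(2); m=(im<t).astype(np.uint8)
    n,l,s,c=cv2.connectedComponentsWithStats(m)
    for i in range(1,n):
        if s[i,4]>20: print(s[i],c[i]+b[:2])
E
```

```text
[  5   5  19  18 264] [242.09848485 192.73484848]
```

View pics/tc.png

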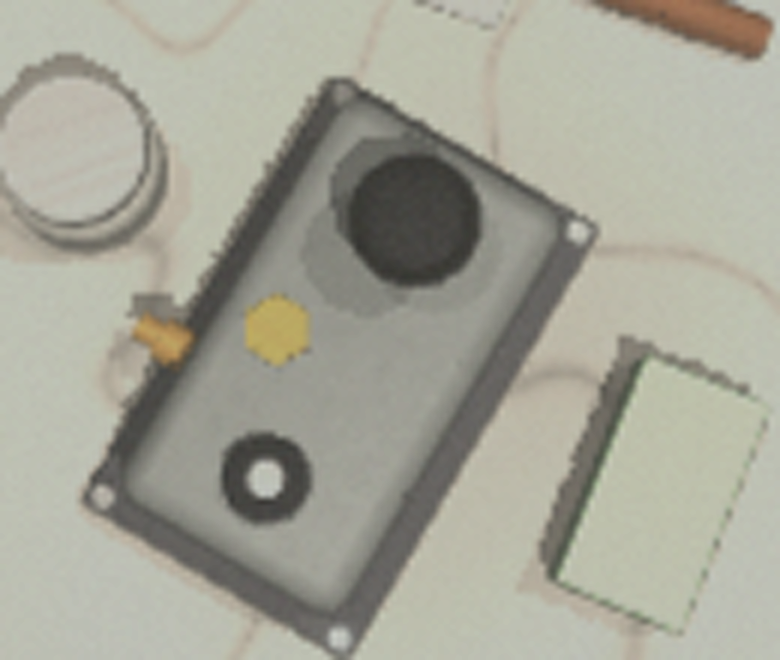

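View pics/sc.png

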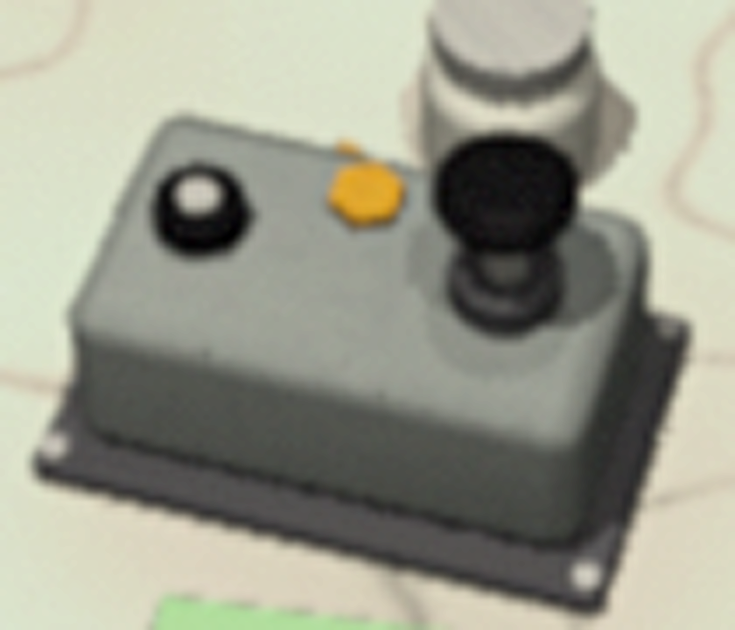

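```bash
python3 - <<'E'
from rig import r
from h import *
T=r.grab_frame("top");S=r.grab_frame("side")
k=lambda u,v,o,s:((u+.5)/s-.5+o[0],(v+.5)/s-.5+o[1])
t=lambda u,v:k(u,v,(205,155),6); s=lambda u,v:k(u,v,(170,165),7)
K=plane(T,*t(415,220),140);P=plane(T,*t(265,480),103);print("top",K,P,np.linalg.norm((K-P)[:2]))
d=(K-P)[:2];print("yaw of reservoir y (plunger->pin)",np.degrees(np.arctan2(-d[1],-d[0])))
print("side",plane(S,*s(505,192),141),plane(S,*s(199,195),103))
print("tri",tri(T,t(415,220),S,s(505,192)),tri(T,t(265,480),S,s(199,195)))
c=[plane(T,*t(*q),12)[:2] for q in((342,92),(578,232),(340,638),(103,495))];print(np.round(c),np.mean(c,0))
for n,q,z in(("jar",t(70,150),78),("offA",t(660,357),40),("offB",t(552,578),40),("scr",t(750,45),15)):print(n,plane(T,*q,z))
print("mug",plane(T,218,295,92))
print(r.sense()["eef_pos"],r.sense()["clock"])
E
```

```text
top [574.92474241  68.98162412 140.        ] [480.99031138 127.86628029 103.        ] 110.86514359336961
yaw of reservoir y (plunger->pin) 147.9176438321276
side [573.57990198  70.01909788 141.        ] [480.79005134 127.59527739 103.        ]
tri (array([574.00874852,  69.14734301, 142.07005924]), np.float64(1.3327047224347068)) (array([480.91551318, 127.88363712, 102.64141092]), np.float64(0.16812790987073917))
[[646.  93.]
 [584.  -4.]
 [417. 100.]
 [479. 197.]] [531.36429362  96.76355143]
jar [614.00574274 202.65453564  78.        ]
offA [528.18214309 -32.8081621   40.        ]
offB [440.104727    14.41609192  40.        ]
scr [660.76251226 -79.43865451  15.        ]
mug [346.01499694 201.42145137  92.        ]
[240.90733932 576.55702805 231.05019501] 0.3
```

>>> arm_command --pt "-0.017 0.0252 0 0 0 0" --pt "-0.017 0.0252 0 0 0 0" --pt "-0.017 0.0252 0 0 0 0" --pt "-0.017 0.0252 0 0 0 0" --pt "-0.017 0.0252 0 0 0 0" --pt "-0.017 0.0252 0 0 0 0" --pt "-0.017 0.0252 0 0 0 0" --pt "-0.017 0.0252 0 0 0 0" --pt "-0.017 0.0252 0 0 0 0" --pt "-0.017 0.0252 0 0 0 0" --pt "-0.017 0.0252 0 0 0 0" --pt "-0.017 0.0252 0 0 0 0" --pt "-0.017 0.0252 0 0 0 0" --pt "-0.017 0.0252 0 0 0 0" --pt "-0.017 0.0252 0 0 0 0" --pt "-0.017 0.0252 0 0 0 0" --pt "-0.017 0.0252 0 0 0 0" --pt "-0.017 0.0252 0 0 0 0" --pt "-0.017 0.0252 0 0 0 0" --pt "-0.017 0.0252 0 0 0 0" --fingers 0 --squeeze 40

```text
clock: 1.97
eef_pos: [575.6, 67.2, 231.3]
tcp_rot: [3.142, -0.0, 1.175]
contact_force: [0.9, -0.0, -0.2]
opening: 0.001
```

>>> arm_command --pt "0 0 0 0 0 0" --pt "0 0 0 0 0 0" --pt "0 0 0 0 0 0"

```text
clock: 2.22
eef_pos: [574.5, 68.8, 231.0]
tcp_rot: [-3.141, 0.0, 1.174]
contact_force: [0.1, 0.4, -1.2]
opening: 0.002
```

```bash
python3 - <<'E'
from rig import r
from h import *
s=r.sense()
M=R.from_euler("xyz",s["tcp_rot"]).as_matrix()
print(s["eef_pos"],s["tcp_rot"],s["contact_force"],s["opening"],s["clock"]); print("tool delta to above knob z165",M.T@(np.array([574.3,69.4,165])-s["eef_pos"]))
E
```

```text
[574.45012504  68.84848194 231.02221957] [-3.14072850e+00  7.16913589e-05  1.17434434e+00] [ 0.14305401  0.43860712 -1.17781244] 0.0018057856411973481 2.2167
tool delta to above knob z165 [ 0.45550332 -0.29439495 66.02246614]
```

>>> arm_command --pt "0 0 0.014 0 0 0" --pt "0 0 0.014 0 0 0" --pt "0 0 0.014 0 0 0" --pt "0 0 0.014 0 0 0" --pt "0 0 0.013 0 0 0" --pt "0 0 0 0 0 0" --pt "0 0 0 0 0 0" --pt "0 0 0 0 0 0"

```text
clock: 2.88
eef_pos: [575.0, 69.4, 163.1]
tcp_rot: [3.141, -0.0, 1.176]
contact_force: [0.3, -0.2, 0.6]
opening: 0.003
```

```bash
python3 - <<'E'
from rig import r
from h import *
T=r.grab_frame("top");S=r.grab_frame("side")
crop(S,170,110,275,215,6,"pics/s1.png");crop(T,205,155,335,265,6,"pics/t1.png")
print(r.sense()["eef_pos"])
E
```

```text
[575.39346003  69.09851412 163.3457147 ]
```

View pics/s1.png

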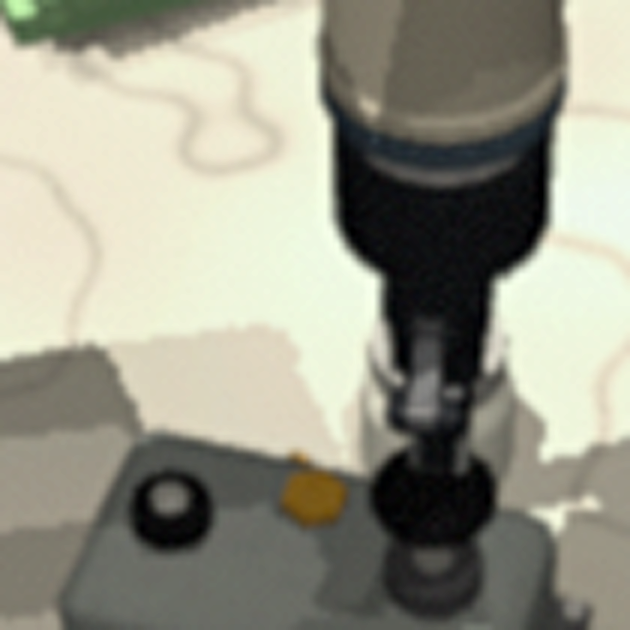

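View pics/t1.png

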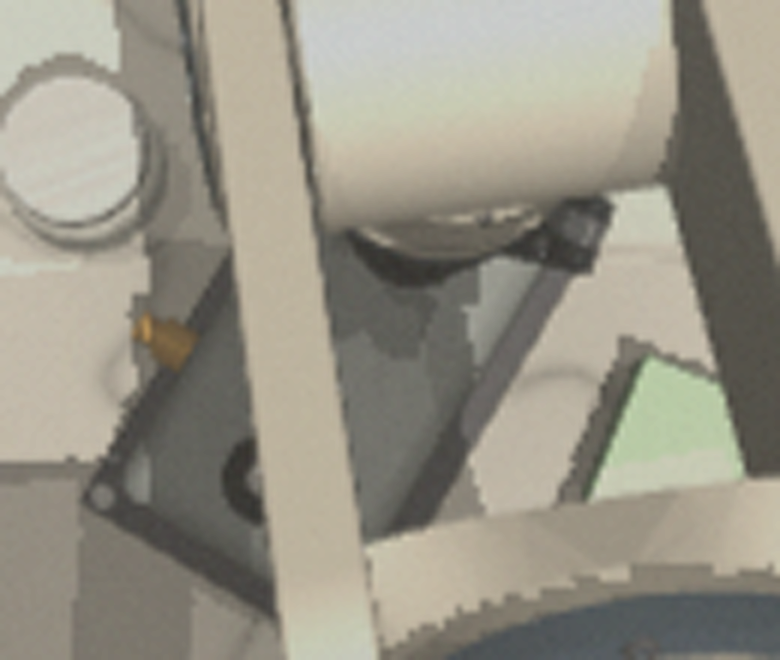

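In the side view the closed fingers sit centred over the knob (crop 435,470) with the pin clearly visible at (175,495). Next is the first press.

>>> arm_command --pt "0 0 0.004 0 0 0" --pt "0 0 0.004 0 0 0" --pt "0 0 0.004 0 0 0" --pt "0 0 0.004 0 0 0" --pt "0 0 0.004 0 0 0" --pt "0 0 0.004 0 0 0" --pt "0 0 0.004 0 0 0" --pt "0 0 0.004 0 0 0" --pt "0 0 0 0 0 0" --pt "0 0 0 0 0 0" --pt "0 0 0 0 0 0"

```text
clock: 3.9
eef_pos: [575.0, 68.6, 130.7]
tcp_rot: [3.141, -0.0, 1.175]
contact_force: [-3.0, -1.3, 9.1]
opening: -0.001
```

```bash
python3 - <<'E'
from rig import r
from h import *
S=r.grab_frame("side")
crop(S,170,110,275,215,6,"pics/s2.png")
for i in range(3):
  s=r.sense();print(s["eef_pos"],s["contact_force"],s["clock"]); r.grab_frame("side")
E
```

```text
[575.0581469   68.65505158 130.79991575] [-2.2651196  -0.34249579  9.81811004] 3.95
[575.04584252  68.63044375 130.78917263] [-2.87646919 -0.04330407  8.71255014] 4.0
[575.03261962  68.66080748 130.82413777] [-2.88881806 -0.47279595  9.7842169 ] 4.05
```

View pics/s2.png

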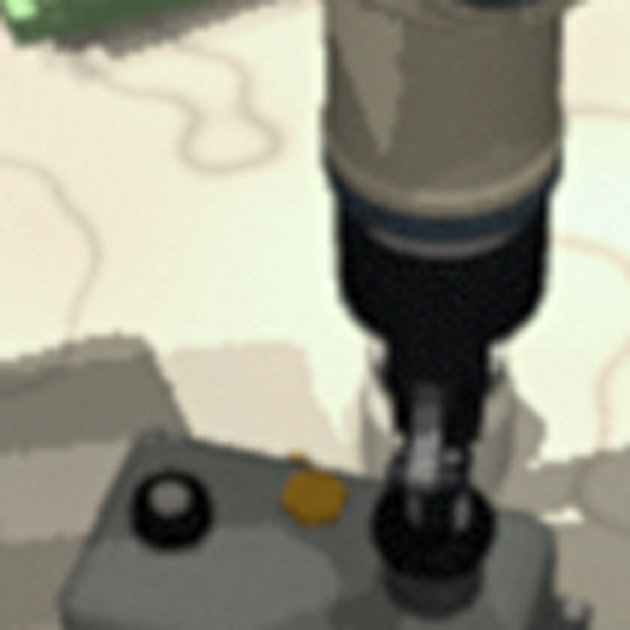

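The knob is down onto the collar area, the pin at (172,493) is unchanged, and the force is about 10 N, which is the spring alone. I'll add 2 mm to feel the stop.

>>> arm_command --pt "0 0 0.001 0 0 0" --pt "0 0 0.001 0 0 0" --pt "0 0 0 0 0 0" --pt "0 0 0 0 0 0"

```text
clock: 4.43
eef_pos: [575.1, 68.6, 129.0]
tcp_rot: [3.141, -0.0, 1.175]
contact_force: [-3.4, 0.1, 11.0]
opening: -0.0
```

That is fully down: TCP at 129.0 and 11 N. Now release.

>>> arm_command --pt "0 0 -0.004 0 0 0" --pt "0 0 -0.004 0 0 0" --pt "0 0 -0.004 0 0 0" --pt "0 0 -0.004 0 0 0" --pt "0 0 -0.004 0 0 0" --pt "0 0 -0.004 0 0 0" --pt "0 0 -0.004 0 0 0" --pt "0 0 -0.004 0 0 0" --pt "0 0 0 0 0 0" --pt "0 0 0 0 0 0" --pt "0 0 0 0 0 0"

```text
clock: 5.35
eef_pos: [574.8, 68.6, 160.1]
tcp_rot: [-3.141, 0.0, 1.175]
contact_force: [0.5, -0.3, -0.6]
opening: -0.001
```

```bash
cat > look.py <<'E'
import sys
from rig import r
from h import *
S=r.grab_frame("side"); crop(S,170,150,275,215,6,f"pics/{sys.argv[1]}.png")
s=r.sense();print(s["eef_pos"],s["contact_force"],s["clock"])
e=np.array([480.9,127.8])
print("expected pin px in crop at out 0/11/26:",[np.round((np.array(proj(S,[*e,103+h]))-[170,150])*6) for h in(0,11,26)])
E
python3 look.py s3
```

```text
[574.69373032  68.62344817 159.9983604 ] [-0.02393661  0.03874389 -0.04515777] 5.4
expected pin px in crop at out 0/11/26: [array([168., 254.]), array([166., 237.]), array([164., 212.])]
```

View pics/s3.png

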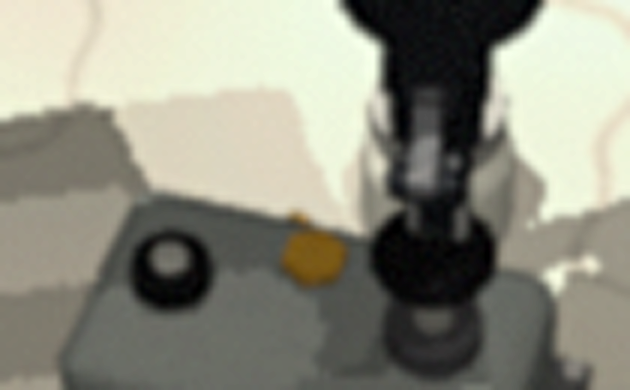

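The pin top is at (170,257), so it is still in, and the knob is back up. Second stroke.

>>> arm_command --pt "0 0 0.004 0 0 0" --pt "0 0 0.004 0 0 0" --pt "0 0 0.004 0 0 0" --pt "0 0 0.004 0 0 0" --pt "0 0 0.004 0 0 0" --pt "0 0 0.004 0 0 0" --pt "0 0 0.004 0 0 0" --pt "0 0 0.003 0 0 0" --pt "0 0 0 0 0 0" --pt "0 0 0 0 0 0" --pt "0 0 0 0 0 0"

```text
clock: 6.32
eef_pos: [574.9, 68.7, 129.6]
tcp_rot: [-3.141, 0.0, 1.175]
contact_force: [-2.7, -0.8, 9.6]
opening: -0.005
```

>>> arm_command --pt "0 0 -0.004 0 0 0" --pt "0 0 -0.004 0 0 0" --pt "0 0 -0.004 0 0 0" --pt "0 0 -0.004 0 0 0" --pt "0 0 -0.004 0 0 0" --pt "0 0 -0.004 0 0 0" --pt "0 0 -0.004 0 0 0" --pt "0 0 -0.004 0 0 0" --pt "0 0 0 0 0 0" --pt "0 0 0 0 0 0" --pt "0 0 0 0 0 0"

```text
clock: 7.23
eef_pos: [574.8, 68.6, 161.1]
tcp_rot: [-3.141, 0.0, 1.175]
contact_force: [-1.0, -0.6, 0.1]
opening: 0.005
```

```bash
python3 look.py s4
```

```text
[574.73630816  68.66461974 161.03780456] [ 0.13115847 -0.09594195 -0.25758489] 7.2833
expected pin px in crop at out 0/11/26: [array([168., 254.]), array([166., 237.]), array([164., 212.])]
```

View pics/s4.png

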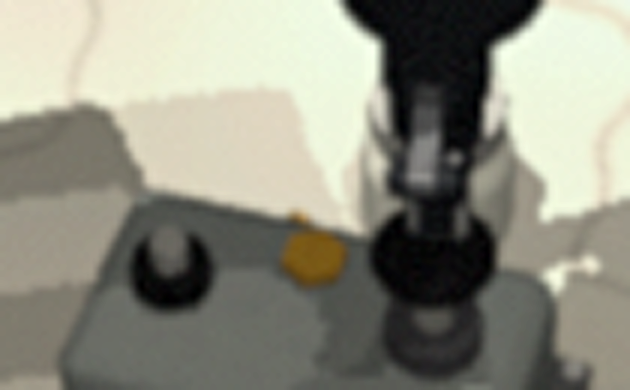

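The pin top has moved up to about (167,238), which is roughly 11 mm out, so the next stroke is the last.

>>> arm_command --pt "0 0 0.004 0 0 0" --pt "0 0 0.004 0 0 0" --pt "0 0 0.004 0 0 0" --pt "0 0 0.004 0 0 0" --pt "0 0 0.004 0 0 0" --pt "0 0 0.004 0 0 0" --pt "0 0 0.004 0 0 0" --pt "0 0 0.004 0 0 0" --pt "0 0 0 0 0 0" --pt "0 0 0 0 0 0" --pt "0 0 0 0 0 0"

```text
clock: 8.2
eef_pos: [574.8, 68.6, 129.6]
tcp_rot: [-3.141, 0.0, 1.175]
contact_force: [-3.9, 0.1, 10.0]
opening: 0.0
```

>>> arm_command --pt "0 0 -0.004 0 0 0" --pt "0 0 -0.004 0 0 0" --pt "0 0 -0.004 0 0 0" --pt "0 0 -0.004 0 0 0" --pt "0 0 -0.004 0 0 0" --pt "0 0 -0.004 0 0 0" --pt "0 0 -0.004 0 0 0" --pt "0 0 -0.004 0 0 0" --pt "0 0 0 0 0 0" --pt "0 0 0 0 0 0" --pt "0 0 0 0 0 0"

```text
clock: 9.12
eef_pos: [574.8, 68.7, 161.1]
tcp_rot: [-3.141, 0.0, 1.175]
contact_force: [-0.6, 0.4, -0.8]
opening: -0.002
```

```bash
python3 look.py s5
```

```text
[574.7648407   68.64569495 161.05001594] [ 0.01241825 -0.04794457 -0.08667277] 9.1667
expected pin px in crop at out 0/11/26: [array([168., 254.]), array([166., 237.]), array([164., 212.])]
```

View pics/s5.png

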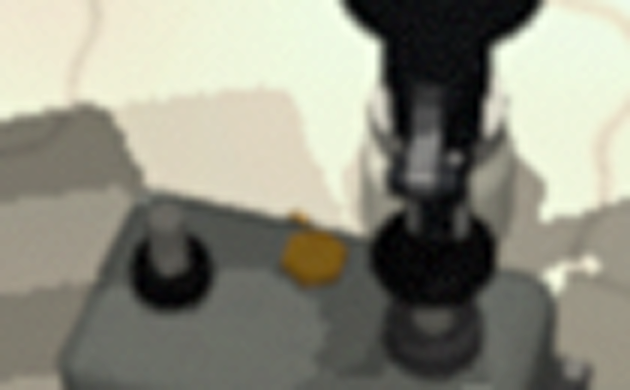

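The pin top is now at about (165,213), which matches fully out (expected 164,212). I'll back off upward and check the whole scene.

>>> arm_command --pt "0 0 -0.015 0 0 0" --pt "0 0 -0.02 0 0 0" --pt "0 0 -0.02 0 0 0" --pt "0 0 -0.02 0 0 0" --pt "0 0 -0.02 0 0 0" --pt "0 0 0 0 0 0" --pt "0 0 0 0 0 0" --pt "0 0 0 0 0 0" --pt "0 0 0 0 0 0"

```text
clock: 9.92
eef_pos: [574.2, 68.6, 255.0]
tcp_rot: [-3.14, 0.001, 1.175]
contact_force: [-0.3, 0.3, 0.9]
opening: 0.001
```

```bash
python3 look.py s6; python3 - <<'E'
from rig import r
import cv2
cv2.imwrite("pics/s7.png",r.grab_frame("side")["image"])
E
```

```text
[574.24642057  68.57454345 254.98843666] [-0.27740878 -0.52779462 -0.41104802] 9.9667
expected pin px in crop at out 0/11/26: [array([168., 254.]), array([166., 237.]), array([164., 212.])]
```

View pics/s6.png

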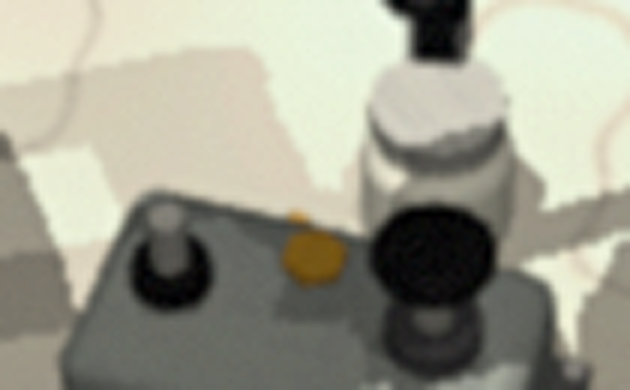

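View pics/s7.png

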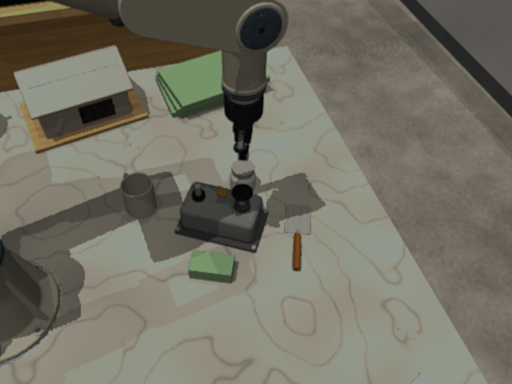

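The pin is out at crop (165,212), the knob is up and free, and the mug (138,195), jar (242,178), offcut (212,265) and scraper (298,240) are where they were at the start.

```bash
python3 -c "
from rig import r
print(r.sign_off())"
```

```text
the job is handed in; nothing more can be done
None
```

I gave the plunger three full strokes with closed fingertips. The pin popped fully out on the third, and I handed the job in at about 10 s. At the bottom of each stroke the TCP was at 129.0 to 129.6 mm with about 10 to 11 N on it.

- **Pin:** in the side view it stayed in after stroke 1, was about 11 mm out after stroke 2, and about 26 mm out after stroke 3. The last position, crop pixel (165,212), matches the projected (164,212).
- **Plunger and arm:** the knob is back up, with no stroke after the pin came out. The arm is about 105 mm above the knob and touching nothing.
- **Other things:** by eye in the side view, the mug, jar, scraper and offcut are where they were at the start. I did not measure their final positions.

No check failed or disagreed. The knob position from the two views agreed to about 2 mm.

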